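Open the label printer for a new roll

TASK

The label printer has run out of labels: make it ready for a new roll. Push the print-head lever back past its first click until it rests at the fully open stop, and push the roll guide all the way out to the end of its spindle. Use only gentle pushes, with nothing picked up, and leave the things lying around the printer where they are.

Things in the scene. Friction and masses are not known exactly. Their poses are not given: they have to be found in the camera images.
- printer: Label printer fixed to the bench, 420 mm long (x), 270 wide (y), 257 high; origin at bench level, mid-length. Own x axis points from its front (label exit, facing the robot) to its back, y to its left, z up. A closed black housing, cover folded on top, fills y = 0 to 141 mm, up to z = 257 mm; the open media bay is at y = -130 to 0 mm, open above and to the right.
- head_lever (a joint): Lever angle, rad. It turns about a level shaft along printer y and grows as the lever goes from front to back. 0 = locked, leaning 0.25 rad forward of upright; 0.55 = first detent, leaning 0.30 rad back, where it clicks and rests; 1.10 = fully open stop, leaning 0.85 rad back. Humps at 0.28 and 0.83 rad take 6 to 10 N at the pad; past a hump it snaps on to the next rest.
- lever_pivot (a point): Point on the lever's pivot axis in the middle of the lever's thickness, at printer x = -105, y = -118 mm, z = 165 mm. The print head lies inboard and in front of it and, also when raised, stays below z = 190 mm: around the lever's upper part a finger has free space down to z = 195 mm.
- lever_pad (a point): Centre of the lever's pad, 63 mm from the pivot along the lever. The pad is a flat plate 36 mm wide (along printer y), 44 mm long (41 to 85 mm from the pivot) and 11 mm thick; below it a bar 16 x 8 mm leads to the pivot. The pad's top is at z = 248 mm when locked, 247 at the first detent, 225 when open.
- roll_guide (a joint): Travel of the roll guide along its spindle, m. 0 = innermost, grows as the guide moves outward (printer -y), 0.040 = against the outer end of the spindle. Slides stiffly, about 2 to 3 N, and stays where it is left.
- guide_top (a point): Middle of the top edge of the roll guide, an upright plate 8 mm thick (along printer y), 36 mm wide (along x) in its upper 25 mm and 50 mm below; top at z = 245 mm. It rides on the spindle, a 24 mm rod along y at printer x = 30, z = 160 mm. Between guide and housing 70 mm or more is free above the rod (z = 172 mm).
- label_roll: New roll of labels standing on end on the bench beside the printer, 110 mm diameter, 104 mm high, 40 mm hole; loose, to be left alone. Origin at the centre of its underside.
- empty_core: Empty cardboard core standing on end, 45 mm diameter, 105 mm high; loose, to be left alone. Origin at the centre of its underside.
- tape_gun: Parcel-tape dispenser lying on its side, about 230 x 130 mm, 58 mm high; loose, to be left alone. Origin under the centre of its tape roll.
- box_knife: Closed box knife lying flat, 165 x 26 x 16 mm; loose, to be left alone. Origin at the centre of its underside.

How it is judged (in metres and radians):
At the end, for the whole second after the job is handed in: The head lever rests at its fully open stop (joint above 1.03 of 1.10 rad) and is still, the roll guide is within 4 mm of the outer end of its 40 mm travel, and the label roll and the core still stand upright (value of joint head_lever above 1.03 rad and velocity of joint head_lever between -0.05 and 0.05 rad/s and value of joint roll_guide above 0.036 m and angle between each of label_roll, empty_core's own z axis and vertical below 0.1 rad); the robot touches nothing.
It fails at once if a loose thing beside the printer was moved by more than 20 mm or lifted (distance of any of label_roll, empty_core, tape_gun, box_knife from where it was at the start of the episode above 0.02 m).
It fails at once if the fingers press on the printer, its lever or its guide with more than 45 N (forced or pinched, not gently pushed) (contact force between the fingers and printer above 45 N).
It also fails if it takes over 45 s, if anything falls off the work surface, if the arm or the gripper's body presses on something with over 40 N, if the wrist force passes 120 N, or if a joint passes its speed limit or range.

ROBOT

A 6-joint arm with a two-finger parallel gripper is mounted at the origin on the work surface. World frame = base frame: x ahead of the robot, y to its left, z up, the work surface at z = 0. Lengths are in mm, angles in rad, forces in N, time in s.
With the tool pointing down it reaches from about 350 to 975 mm from the base axis. Payload 7.1 kg.
Tool frame: the origin (TCP) lies at the very end of the fingers, on their centre line; the grasp point (between the pads) lies 19 mm behind it (ctrl.grasp_offset is the distance from the TCP to the grasp point, in mm); z points along the fingers, y is the line along which they close (so a half turn about z gives the same grasp; the last joint's range is limited). The gripper opens to 88 mm and grips with 3 to 60 N. Pads are 20 mm wide; open, the fingers measure 115 mm over their backs; the gripper's body (75 mm by 178 mm) begins 61 mm behind the grasp point.
Start: joints at [1.249, 0.423, 1.63, -0, 1.089, -0.019], TCP at [186.339, 596.559, 222.675] pointing down, gripper open.
Joint ranges: [-3, 3], [-0.9, 2.11], [0.09, 2.58], [-1.31, 4.45], [0.11, 2.69], [-2.54, 2.54]. Speed limits (rad/s): [2.39, 2.39, 3.01, 3.14, 3.14, 3.14].

INTERFACE

Orientations are given as a rotation vector (axis times angle).
In Python, from workcell import ctrl, viewer, ticket, models gives the robot as it stands.
- The arm moves only by the tool play_rows, never from a script. Its arguments are lists of equal length, an entry for each row: "dp": the shift along the world's x, y, z in mm, a list of three; "yaw": the turn about the world's z in degrees. In form: {"dp": [[tx, ty, tz], ...], "yaw": [yaw, ...]}. A call has 1 to 8 rows; each row shifts and turns the commanded pose from where the row before left it; what a row does not reach is not made up. A row lasts 1/12 s, in which the tool goes at most 41.7 mm and 7.16 degrees, less where a joint would pass 70% of its speed; a pose out of reach is approached as far as the arm can. A call is refused whole if a number of a shift passes 41.7 or a number of a turn 7.16, either way. A call with a gripper value outside its range is refused whole. "gripper" is the closure, from 0 (fully open) to 1 (shut), set as the call begins (left out, the last holds). The fingers move at their own pace and stop on an object; the grip force is fixed at half the most. Time passes only in rows, so rows that do not move let the fingers close. It gives the time, the measured TCP pose, the force, the opening and the grip force at its end, in the units of the state.
- ctrl.get_obs(): the state, without advancing time (a new reading comes with each control period).
- viewer.get_image(name): name is "side" or "top"; returns a dict with "pixels" (400x640x3 uint8, red, green, blue), "range_z" (400x640 float32, mm along the optical axis (not along the pixel's ray), 0 where there is no reading), "fx", "fy", "cx", "cy" (pixels), "T" (4x4, takes a point from camera to world coordinates). Camera axes: x right, y up, looking along -z (the intrinsics and any distortion apply to the point x, -y, -z); pixel columns grow to the right and rows downward; lengths in mm; the calibration is good to about 2 mm. A picture is of the moment at which its call begins.
- ticket.close_job(): hands the job in; it is judged then, once.
Trained networks look in a picture, given as the dict that the camera call returned (one of the last four; its "shot" number tells which), for a name from the list of things; names that differ only in an ending like _2 or _b are one class to them, and where a whole thing is asked for, a point or a joint stands for the part that bears it (a point fixed in the world has none). Each returns a list of dicts, best first, with "conf" (0 to 1); they miss things now and then, are a little off and sometimes report something else, mostly with a low value. They report only what shows in the picture. A call takes as long as a camera call.
- models.look_for(picture, name): "bbox" ([centre column, centre row, width, height] in pixels, round what is visible of it).
- models.landmark_of(picture, name): "location" ([column, row] in pixels: a listed point, or the origin of a listed thing).
The state is a dict: "t": time; "qpos": joint angles; "qvel": joint speeds; "joint_torque": joint torques, N m; "ee_pos": TCP position; "orientation": TCP orientation; "ft_force": force on the tool from outside, world axes, zero at the start; "moment": the same for the moment, N m; "width": finger opening in mm; "grasp_force": force on a finger pad.
Only numpy, scipy, OpenCV 4.12 (cv2) and the standard library are available. Lean on these libraries where they do the work, as an engineer would, in place of code of your own. Each camera call takes 0.05 s, during which the arm holds its last target. There are 200 camera calls.

## Working session

There is one attempt and no reset: what is moved stays moved. The work goes in short steps, Python scripts to look and compute and a tool call to move; the robot and the scene stay as the last step left them, time stands still between calls to the robot, and variables do not carry over. Pictures are saved under pics/ and viewed, at most 10 in all, crops included, and the job is handed in when it is done.

Besides the shell and the picture viewer there is one more tool, called after "Call:" by a JSON object that holds its "api" and its "payload", one argument or row to a line. play_rows: Moves the arm, as the interface text tells. Its arguments: {"type":"object","properties":{"dp":{"type":"array"},"yaw":{"type":"array"},"gripper":{"type":"number"}},"required":["dp","yaw"]}

```bash
mkdir -p pics; cat > h.py <<'E'
import numpy as np, cv2
from workcell import ctrl, viewer, ticket, models
def world(im,c,r,z=None):
    c0,r0=int(round(c)),int(round(r))
    d=im["range_z"][max(0,r0-1):r0+2,max(0,c0-1):c0+2]; d=np.median(d[d>0]) if (d>0).any() else np.nan
    ray=np.array([(c-im["cx"])/im["fx"],-(r-im["cy"])/im["fy"],-1.0])
    T=np.array(im["T"]); 
    return (T@np.r_[ray*d,1])[:3]
def ray(im,c,r):
    T=np.array(im["T"]); v=T[:3,:3]@np.array([(c-im["cx"])/im["fx"],-(r-im["cy"])/im["fy"],-1.0])
    return T[:3,3],v/np.linalg.norm(v)
def tri(a,b):
    A=[];B=[]
    M=np.zeros((3,3));q=np.zeros(3)
    for o,v in (a,b):
        P=np.eye(3)-np.outer(v,v);M+=P;q+=P@o
    return np.linalg.solve(M,q)
def save(im,n): cv2.imwrite(f"pics/{n}.png",im["pixels"][:,:,::-1])
E
python3 - <<'E'
from h import *
np.set_printoptions(precision=1,suppress=True)
ims={n:viewer.get_image(n) for n in("side","top")}
for n,i in ims.items():
    save(i,n+"0"); print(n,i["fx"],np.array(i["T"]),[k for k in i])
for t in["printer","lever_pivot","lever_pad","guide_top","label_roll","empty_core","tape_gun","box_knife"]:
    R=[]
    for n,i in ims.items():
        l=models.landmark_of(i,t)[:2]
        for k in l: print(t,n,np.array(k["location"]),round(k["conf"],2),world(i,*k["location"]))
        if l: R.append(ray(i,*l[0]["location"]))
    if len(R)==2: print("  tri",tri(*R))
print(ctrl.get_obs())
E
```

```text
side 384.51881333699134 [[ -1.    0.2  -0.2 409.5]
 [ -0.3  -0.7   0.6 696. ]
 [ -0.    0.6   0.8 944.6]
 [  0.    0.    0.    1. ]] ['pixels', 'range_z', 'fx', 'fy', 'cx', 'cy', 'T', 'shot']
top 467.35929133551923 [[   0.1    1.    -0.2  377. ]
 [  -1.     0.1   -0.    39.7]
 [   0.     0.2    1.  1171.1]
 [   0.     0.     0.     1. ]] ['pixels', 'range_z', 'fx', 'fy', 'cx', 'cy', 'T', 'shot']
printer top [265.9 199.8] 0.78 [613.1 179.   76. ]
lever_pivot side [343.8 206.2] 0.79 [513.   82.8 180.7]
lever_pivot top [302.6 235.2] 0.72 [520.7  79.1 178.7]
  tri [517.3  79.2 176.7]
lever_pad side [350.  193.1] 0.71 [498.6  90.7 244.5]
lever_pad top [302.9 240.7] 0.48 [499.9  74.7 247.1]
  tri [501.7  75.5 227.1]
guide_top side [286.9 182.5] 0.64 [ 743.  -114.8    0.7]
guide_top top [297.  165.7] 0.59 [654.3 101.7 244.4]
  tri [653.1 101.3 252. ]
label_roll side [304.1 192.3] 0.86 [630.1  46.  161.1]
label_roll top [375.4 193.8] 0.9 [644.4 -79.  103.8]
label_roll top [297.6 166.4] 0.4 [653.7 100.5 241.7]
  tri [674.1 -91.   -4.5]
empty_core side [372.7 198.2] 0.6 [452.4 -76.1  47.8]
empty_core top [351.6 238.5] 0.84 [549.2 -37.7   0.5]
empty_core top [377.3 193.3] 0.34 [646.2 -83.5 103. ]
  tri [489.9 -24.3 120.1]
tape_gun side [375.1 198.8] 0.82 [445.  -77.5  45.5]
tape_gun top [382.9 277.9] 0.82 [ 453.9 -113.9   59.9]
  tri [ 452.8 -122.8   -6.5]
box_knife side [270.2 337.7] 0.85 [622.7 393.2   7.8]
{'t': 0.9, 'qpos': array([ 1.2,  0.4,  1.6,  0. ,  1.1, -0. ]), 'qvel': array([-0., -0.,  0., -0.,  0., -0.]), 'joint_torque': array([  0. , -54.5, -27.4,   0.1,   0. ,   0. ]), 'ee_pos': array([186.3, 596.6, 222.7]), 'orientation': array([-0.5, -3.1, -0. ]), 'ft_force': array([-0.3, -0.7, -0.5]), 'moment': array([ 0., -0.,  0.]), 'grasp_force': 0.0, 'width': 87.85950695630729}
```

View pics/side0.png

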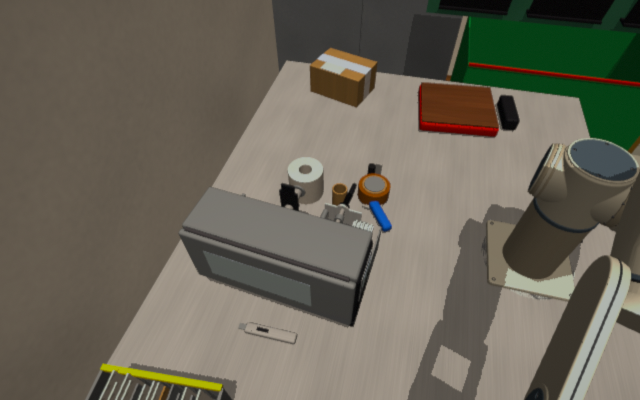

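View pics/top0.png

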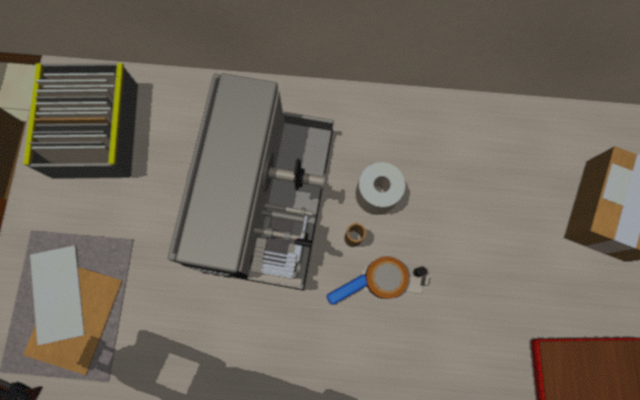

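The side view shows the housing from behind its closed side, with the guide at about (289,195) and the lever at about (345,215) partly hidden. In the top view the housing runs from (180,260) to (275,80). The guide is at (298,172), the lever at (305,238), the roll at (382,187), the core at (355,234) and the tape gun at (387,277). Next I'll get the printer's yaw from depth.

```bash
python3 - <<'E'
from h import *
np.set_printoptions(precision=1,suppress=True)
i=viewer.get_image("top")
r,c=np.mgrid[0:400,0:640]; d=i["range_z"].astype(float)
P=np.stack([(c-i["cx"])/i["fx"]*d,-(r-i["cy"])/i["fy"]*d,-d,np.ones_like(d)],-1)@np.array(i["T"]).T
P=P[...,:3]; ok=d>0
m=ok&(P[...,2]>249)&(P[...,2]<268)&(c>150)&(c<300)
m=cv2.morphologyEx(m.astype(np.uint8),cv2.MORPH_OPEN,np.ones((5,5)))>0
rect=cv2.minAreaRect(P[m][:,:2].astype(np.float32));print("housing",rect,np.median(P[m][:,2])); B=cv2.boxPoints(rect);print(B)
# long axis = printer x (pointing away from robot)
e=[B[1]-B[0],B[2]-B[1]]; u=max(e,key=np.linalg.norm); u=u/np.linalg.norm(u); u=u if u[0]>0 else -u
v=np.array([-u[1],u[0]]); ctr=np.array(rect[0]); o=ctr-70.5*v
yaw=np.degrees(np.arctan2(u[1],u[0])); print("yaw",yaw,"origin",o)
L=np.einsum('ijk,kl->ijl',P[...,:2]-o,np.stack([u,v],1))
for n,x0,x1 in(("lever",-180,-40),("guide",-30,90)):
    s=ok&(L[...,0]>x0)&(L[...,0]<x1)&(L[...,1]>-150)&(L[...,1]<-15)&(P[...,2]>205)
    q=np.c_[L[s],P[s][:,2]]; print(n,len(q),"\nmed",np.median(q,0),"\np2,98",np.percentile(q,[2,98],axis=0))
def w(x,y): return o+x*u+y*v
print("pivot",w(-105,-118),"lever pad locked",w(-105-15.6,-118),"open",w(-105+47,-118),"rod out end",w(30,-130))
for n,x,y,R in(("roll",645,-79,90),):
    s=ok&(P[...,2]>95)&(P[...,2]<112)&(np.hypot(P[...,0]-x,P[...,1]-y)<R); print(n,cv2.minEnclosingCircle(P[s][:,:2].astype(np.float32)))
np.savez("fr.npz",o=o,u=u,v=v)
cv2.imwrite("pics/crop.png",cv2.resize(i["pixels"][90:310,220:440,::-1],None,fx=2.7,fy=2.7,interpolation=cv2.INTER_CUBIC))
E
```

```text
housing ((635.767333984375, 247.57505798339844), (138.48912048339844, 408.7990417480469), 84.96167755126953) 256.1723958607233
[[426.1 196.5]
 [833.3 160.6]
 [845.5 298.6]
 [438.2 334.5]]
yaw -5.0383205 origin [629.6 177.3]
lever 136 
med [-122.5 -113.9  245. ] 
p2,98 [[-129.2 -130.7  210.6]
 [-109.8  -97.1  248.8]]
guide 114 
med [ 25.7 -72.9 241.3] 
p2,98 [[  5.7 -75.6 207.4]
 [ 48.4 -67.9 246.4]]
pivot [514.6  69. ] lever pad locked [499.1  70.4] open [561.4  64.9] rod out end [648.   45.2]
roll ((642.8492431640625, -76.38824462890625), 86.6987533569336)
```

View pics/crop.png

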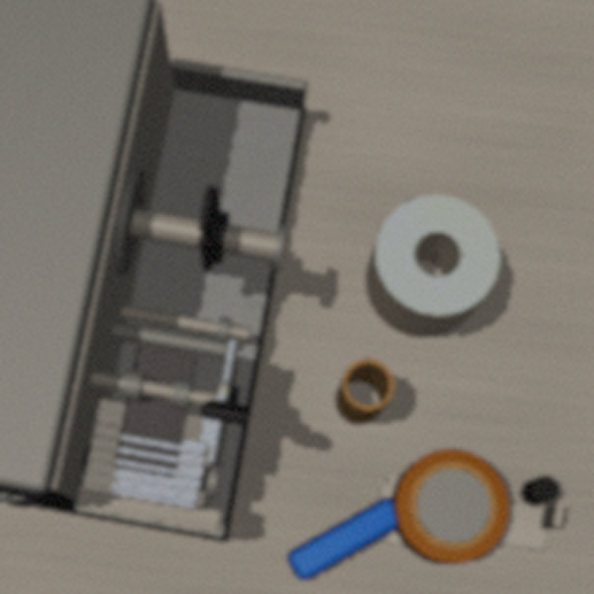

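The crop shows the guide plate at (212,228) on its spindle and the lever's black pad at (225,408), at the bay's outer edge. The frame fit agrees with the text: yaw −5°, lever at y≈−115, guide at y≈−72. I'll shut the fingers and go in high to a point in front of the lever.

Call:
{"api": "play_rows", "payload": {
  "dp": [
    [10,-20,15],
    [17,-33,15],
    [17,-33,15],
    [17,-33,15],
    [17,-33,10],
    [17,-33,0],
    [17,-33,0],
    [17,-33,0]
  ],
  "yaw": [6.6,6.6,0,0,0,0,0,0],
  "gripper": 1
}}

```text
t: 1.62
ee_pos: [315.8, 344.0, 293.2]
orientation: [0.113, 3.139, 0.001]
ft_force: [1.1, 0.2, 0.5]
width: 38.1
grasp_force: 0.0
```

Call:
{"api": "play_rows", "payload": {
  "dp": [
    [17,-33,0],
    [17,-33,0],
    [17,-33,0],
    [17,-33,0],
    [17,-33,0],
    [17,-33,0],
    [17,-33,0],
    [17,-33,0]
  ],
  "yaw": [0,0,0,0,0,0,0,0]
}}

```text
t: 2.28
ee_pos: [451.9, 79.7, 293.0]
orientation: [0.114, 3.139, 0.0]
ft_force: [0.8, 0.8, 0.1]
width: 0.3
grasp_force: 0.0
```

Call:
{"api": "play_rows", "payload": {
  "dp": [
    [0,-4,-25],
    [0,0,-30],
    [0,0,-25],
    [0,0,-9],
    [6,-0.5,0],
    [6,-0.5,0]
  ],
  "yaw": [0,0,0,0,0,0]
}}

```text
t: 2.78
ee_pos: [464.0, 76.8, 204.2]
orientation: [0.113, 3.14, -0.0]
ft_force: [-0.4, -0.5, 0.3]
width: 0.3
grasp_force: 0.0
```

```bash
python3 - <<'E'
from h import *
np.set_printoptions(precision=1,suppress=True)
f=np.load("fr.npz"); e=np.array(ctrl.get_obs()["ee_pos"]); d=e[:2]-f["o"]; print(e,"local",d@f["u"],d@f["v"])
i=viewer.get_image("top"); s=viewer.get_image("side")
a=cv2.resize(i["pixels"][150:300,220:400],(720,600))[:300] if 0 else cv2.resize(i["pixels"][170:300,230:380],(640,555))
cv2.imwrite("pics/c2.png",a[:,:,::-1])
E
```

```text
[464.   76.8 204.2] local -156.0812143150545 -114.74596648104807
```

View pics/c2.png

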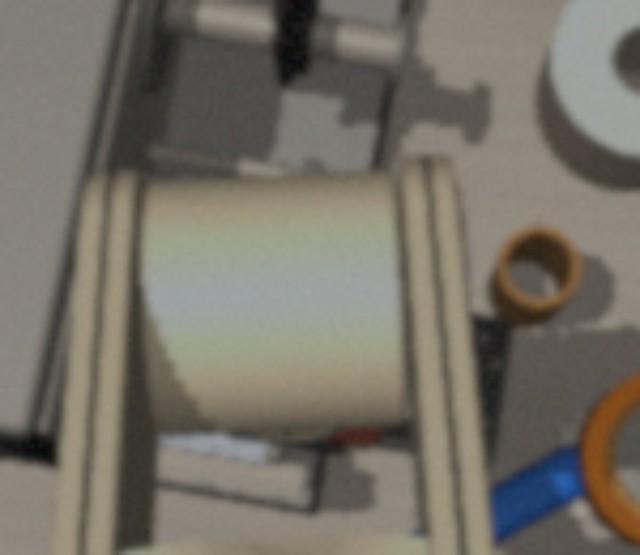

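The wrist hides the lever from above, so I'll push by feel in small steps.

Call:
{"api": "play_rows", "payload": {
  "dp": [
    [6,-0.5,0],
    [6,-0.5,0],
    [5,-0.5,0],
    [5,-0.5,0]
  ],
  "yaw": [0,0,0,0]
}}

```text
t: 3.22
ee_pos: [485.3, 74.6, 204.1]
orientation: [-0.114, -3.138, -0.0]
ft_force: [-5.4, 0.5, 4.0]
width: 0.5
grasp_force: 3.0
```

Call:
{"api": "play_rows", "payload": {
  "dp": [
    [4,-0.4,0],
    [4,-0.4,0],
    [4,-0.4,0],
    [4,-0.4,0]
  ],
  "yaw": [0,0,0,0]
}}

```text
t: 3.55
ee_pos: [500.9, 72.9, 203.6]
orientation: [-0.114, -3.138, 0.0]
ft_force: [-0.0, -0.0, -1.1]
width: 0.5
grasp_force: 0.0
```

Call:
{"api": "play_rows", "payload": {
  "dp": [
    [4,-0.4,0],
    [4,-0.4,0],
    [4,-0.4,0],
    [4,-0.4,0]
  ],
  "yaw": [0,0,0,0]
}}

```text
t: 3.88
ee_pos: [514.7, 71.5, 202.7]
orientation: [-0.114, -3.133, -0.0]
ft_force: [-11.5, 2.0, 1.8]
width: 0.7
grasp_force: 5.7
```

Call:
{"api": "play_rows", "payload": {
  "dp": [
    [4,-0.4,0],
    [4,-0.4,0],
    [4,-0.4,0]
  ],
  "yaw": [0,0,0]
}}

```text
t: 4.13
ee_pos: [529.7, 70.1, 203.4]
orientation: [0.113, 3.14, -0.0]
ft_force: [0.3, -0.1, 0.1]
width: 0.5
grasp_force: 0.0
```

Call:
{"api": "play_rows", "payload": {
  "dp": [
    [3,-0.3,0],
    [2,-0.2,0],
    [0,0,0]
  ],
  "yaw": [0,0,0]
}}

```text
t: 4.38
ee_pos: [535.4, 69.6, 204.0]
orientation: [0.114, 3.138, 0.0]
ft_force: [-0.2, -0.1, -0.3]
width: 0.4
grasp_force: 0.0
```

The lever has snapped past its second hump. I'll back off, go up, and look on the way to the guide.

Call:
{"api": "play_rows", "payload": {
  "dp": [
    [-15,1,5],
    [0,0,35],
    [5,5,35],
    [30,15,12],
    [30,15,0],
    [30,12,0],
    [30,12,0],
    [30,10,0]
  ],
  "yaw": [0,0,0,0,0,0,0,0]
}}

```text
t: 5.05
ee_pos: [675.8, 140.6, 291.0]
orientation: [0.113, 3.139, 0.0]
ft_force: [0.3, 0.3, 0.9]
width: 0.8
grasp_force: 0.0
```

```bash
python3 - <<'E'
from h import *
np.set_printoptions(precision=1,suppress=True)
f=np.load("fr.npz"); e=np.array(ctrl.get_obs()["ee_pos"]); d=e[:2]-f["o"]; print(e,"local",d@f["u"],d@f["v"])
i=viewer.get_image("top"); s=viewer.get_image("side")
a=np.hstack([cv2.resize(i["pixels"][150:300,230:350],(400,500)),cv2.resize(s["pixels"][150:270,270:400],(400,500))])
cv2.imwrite("pics/c3.png",a[:,:,::-1])
E
```

```text
[675.8 140.6 291. ] local 49.23688744953034 -32.59291383551074
```

View pics/c3.png

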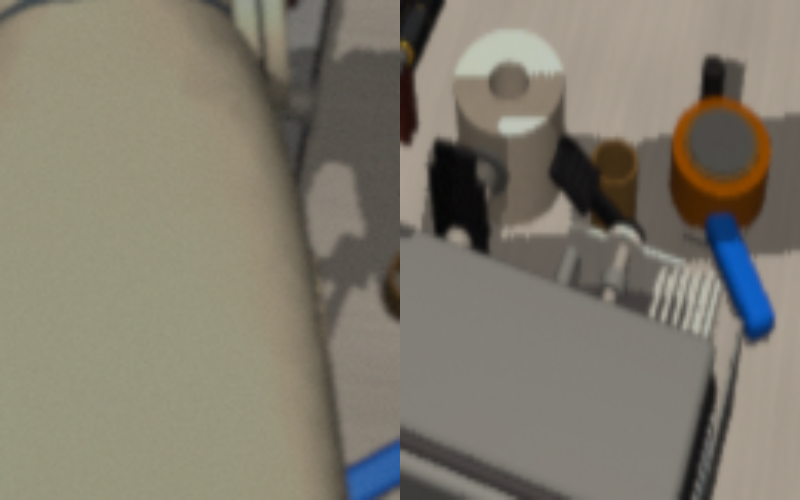

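The side view, at about (590,185) of the crop, shows the lever leaning far back. The guide is at (460,190). I'll drop between the housing and the guide, then push outward.

Call:
{"api": "play_rows", "payload": {
  "dp": [
    [-19,0,0],
    [0,0,-25],
    [0,0,-35],
    [0,0,-23],
    [-1,-6,0],
    [-1,-6,0]
  ],
  "yaw": [0,0,0,0,0,0]
}}

```text
t: 5.65
ee_pos: [652.0, 127.0, 206.9]
orientation: [-0.113, -3.137, 0.001]
ft_force: [0.0, -0.5, 0.2]
width: 0.6
grasp_force: 0.0
```

Call:
{"api": "play_rows", "payload": {
  "dp": [
    [0,-5,0],
    [-1,-5,0],
    [0,-5,0],
    [-1,-5,0]
  ],
  "yaw": [0,0,0,0]
}}

```text
t: 5.98
ee_pos: [652.5, 107.4, 209.6]
orientation: [0.114, 3.136, 0.002]
ft_force: [1.4, 2.5, 2.6]
width: 0.6
grasp_force: 1.2
```

Call:
{"api": "play_rows", "payload": {
  "dp": [
    [0,-5,0],
    [-1,-5,0],
    [0,-5,0],
    [0,-3,0]
  ],
  "yaw": [0,0,0,0]
}}

```text
t: 6.32
ee_pos: [650.2, 89.0, 207.8]
orientation: [-0.114, -3.139, 0.0]
ft_force: [0.1, 1.9, 1.8]
width: 0.4
grasp_force: 1.2
```

Call:
{"api": "play_rows", "payload": {
  "dp": [
    [0,-3,0],
    [0,-3,0]
  ],
  "yaw": [0,0]
}}

```text
t: 6.48
ee_pos: [650.1, 83.4, 207.5]
orientation: [-0.114, -3.139, 0.0]
ft_force: [-0.2, 2.2, 1.8]
width: 0.9
grasp_force: 1.2
```

Call:
{"api": "play_rows", "payload": {
  "dp": [
    [0,-2,0],
    [0,0,0]
  ],
  "yaw": [0,0]
}}

```text
t: 6.65
ee_pos: [650.1, 81.2, 207.4]
orientation: [-0.114, -3.139, 0.001]
ft_force: [-1.3, 0.8, -0.1]
width: 0.4
grasp_force: 0.3
```

Call:
{"api": "play_rows", "payload": {
  "dp": [
    [0,-2,0],
    [0,0,0]
  ],
  "yaw": [0,0]
}}

```text
t: 6.82
ee_pos: [650.0, 79.9, 207.4]
orientation: [-0.114, -3.139, -0.001]
ft_force: [-1.9, 3.9, 0.5]
width: 0.2
grasp_force: 1.4
```

Call:
{"api": "play_rows", "payload": {
  "dp": [
    [0,-2,0],
    [0,0,0]
  ],
  "yaw": [0,0]
}}

```text
t: 6.98
ee_pos: [650.0, 79.5, 207.4]
orientation: [-0.114, -3.139, -0.005]
ft_force: [-1.2, 10.5, -0.2]
width: 0.4
grasp_force: 4.8
```

Call:
{"api": "play_rows", "payload": {
  "dp": [
    [0,-1,0],
    [0,0,0]
  ],
  "yaw": [0,0]
}}

```text
t: 7.15
ee_pos: [650.0, 79.3, 207.4]
orientation: [-0.113, -3.139, -0.006]
ft_force: [-1.0, 13.7, 0.4]
width: 0.6
grasp_force: 6.3
```

The force rises while the tool has stopped moving, so the guide is against its end. I'll back off, go up, and move away for a clear look.

Call:
{"api": "play_rows", "payload": {
  "dp": [
    [1,15,0],
    [0,5,25],
    [0,0,38],
    [0,0,25],
    [-20,30,0],
    [-20,33,0],
    [-20,33,0],
    [-20,33,0]
  ],
  "yaw": [0,0,0,0,0,0,0,0]
}}

```text
t: 7.82
ee_pos: [570.7, 226.5, 295.9]
orientation: [0.115, 3.138, -0.001]
ft_force: [-0.7, 0.9, 0.1]
width: 0.5
grasp_force: 0.0
```

Call:
{"api": "play_rows", "payload": {
  "dp": [
    [-20,33,0],
    [-20,33,0],
    [-20,33,0],
    [-20,33,0],
    [-20,33,0],
    [-20,33,0],
    [-20,33,0],
    [0,0,0]
  ],
  "yaw": [0,0,0,0,0,0,0,0]
}}

```text
t: 8.48
ee_pos: [428.1, 461.7, 295.7]
orientation: [0.106, 3.14, 0.002]
ft_force: [0.2, -0.6, -0.2]
width: 0.8
grasp_force: 0.0
```

```bash
python3 - <<'E'
from h import *
np.set_printoptions(precision=1,suppress=True)
f=np.load("fr.npz");o,u,v=f["o"],f["u"],f["v"]
i=viewer.get_image("top")
r,c=np.mgrid[0:400,0:640]; d=i["range_z"].astype(float)
P=np.stack([(c-i["cx"])/i["fx"]*d,-(r-i["cy"])/i["fy"]*d,-d,np.ones_like(d)],-1)@np.array(i["T"]).T
P=P[...,:3]; L=(P[...,:2]-o)@np.stack([u,v],1)
for n,x0,x1,z in(("lever",-110,-15,185),("guide",0,90,205)):
    s=(d>0)&(L[...,0]>x0)&(L[...,0]<x1)&(L[...,1]>-150)&(L[...,1]<-90+(20 if n=="guide" else 0))&(P[...,2]>z)&(P[...,2]<252)
    q=np.c_[L[s],P[s][:,2]]; print(n,len(q),"\nmed",np.median(q,0),"\np2,98",np.percentile(q,[2,98],axis=0))
    if n=="lever": k=np.polyfit(q[:,0],q[:,2],1); print("lean from pad slope",np.pi/2-np.arctan(abs(k[0])))
s=viewer.get_image("side")
a=np.hstack([cv2.resize(i["pixels"][110:290,230:430],(440,400)),cv2.resize(s["pixels"][150:270,270:380],(360,400))])
cv2.imwrite("pics/c4.png",a[:,:,::-1])
E
```

```text
lever 358 
med [ -60.5 -114.3  211.2] 
p2,98 [[ -89.2 -131.   188.8]
 [ -40.9  -97.   224.9]]
lean from pad slope 0.9245281085964985
guide 105 
med [  23.3 -110.6  241.9] 
p2,98 [[   5.9 -113.9  208.9]
 [  46.7 -106.1  246.7]]
```

View pics/c4.png

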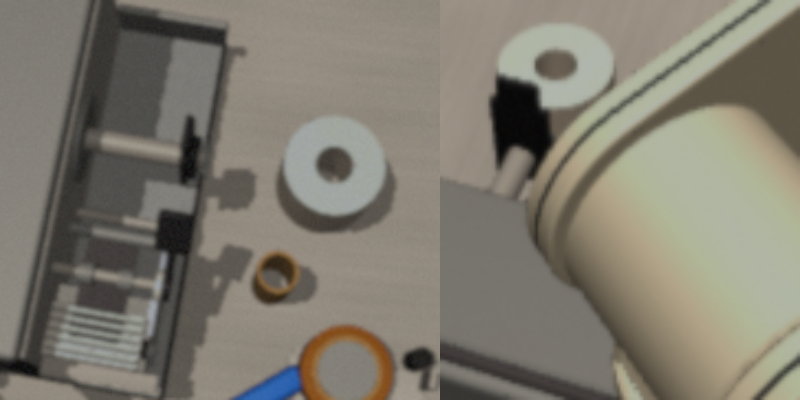

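The top view shows the lever pad laid back at (172,230), its top at z≈225, which is the fully open height. The guide is at the spindle's end at (190,150), moved about 38 mm and stopped hard there. The roll and core stand where they were.

```bash
python3 -c "
from workcell import ticket
print(ticket.close_job())"
```

```text
the job is handed in; nothing more can be done
None
```

I pushed the head lever back to its fully open stop and the roll guide out to the end of its spindle, left the loose things alone, and handed the job in; no verdict came back.

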